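# Let the lid of a parts case down on a finger

### The arm

A 6-joint arm with a two-finger parallel gripper is mounted at the origin on the work surface. World frame = base frame: x ahead of the robot, y to its left, z up, the work surface at z = 0. Lengths are in m, angles in rad, forces in N, time in s.
With the tool pointing down it reaches from about 0.3 to 0.875 m from the base axis. Payload 6.4 kg.
Tool frame: the origin (TCP) lies at the very end of the fingers, on their centre line; the grasp point (between the pads) lies 19 mm behind it; z points along the fingers, y is the line along which they close (so a half turn about z gives the same grasp; the last joint's range is limited). The gripper opens to 88 mm and grips with 3 to 60 N. Pads are 18 mm wide; open, the fingers measure 123 mm over their backs; the gripper's body (75 mm by 187 mm) begins 45 mm behind the grasp point.
Start: joints at [-1.531, 0.181, 1.607, -0, 1.354, -0.206], TCP at [0.14, -0.558, 0.239] pointing down, gripper open.
Joint ranges: [-2.99, 2.99], [-0.89, 2.07], [0.3, 2.58], [-1.14, 4.28], [0, 2.63], [-3.12, 3.12]. Speed limits (rad/s): [2.57, 2.57, 3.01, 3.14, 3.14, 3.14].

### API

Orientations are given as a unit quaternion [w, x, y, z].
In Python, from station import r gives the robot as it stands. The module is installed in compiled form; this text tells all that it offers.
- The arm moves only by the shell command python3 -m crank 'ROWS' [OPENING] [FORCE]. ROWS is a JSON object of lists of equal length, an entry for each row: "dp": the shift along the tool's x, y, z scaled (see below), a list of three; "angular": the turn, a rotation vector about the tool's x, y, z scaled (see below), a list of three. A call has 1 to 12 rows; each row is the pose to reach, as a shift and turn from the pose commanded when the call began, along the tool's axes at that moment; what a row does not reach only later rows make up. The controller multiplies each number of a shift by 0.25 m and each number of a turn by 1.5 rad. A row lasts 1/8 s, in which the tool goes at most 62.5 mm and 10.7 degrees, less where a joint would pass 70% of its speed; a pose out of reach is approached as far as the arm can. A call with a number of a shift or a turn outside -1 to 1 is refused whole. A call with a gripper value outside its range is refused whole. OPENING is the closure, from 0 (fully open) to 1 (shut), set as the call begins (- or left out, the last holds). The fingers move at their own pace and stop on an object; FORCE is the grip in N (left out, the last holds). Time passes only in rows, so rows that repeat a pose let the fingers close. It gives the time, the measured TCP pose, the force, the opening and the grip force at its end, in the units of the state.
- r.state(): the state, without advancing time (a new reading comes with each control period).
- r.snapshot(name): name is "scene" or "top" or "wrist"; returns (picture, depth): 384x512x3 uint8, red, green, blue; 384x512 float32, m along the optical axis (not along the pixel's ray), 0 where there is no reading.
- r.calibration(name): a dict with "fx", "fy", "cx", "cy" (pixels), "k1" (the pictures are not rectified: a ray, as slopes to the right and down, at radius r is drawn at 1 + k1 r^2 times it, then the intrinsics apply), "T" (4x4, takes a point from camera to world coordinates). Camera axes: x right, y down, z forward; pixel columns grow to the right and rows downward; lengths in m; the calibration is good to about 2 mm. A picture is of the moment at which its call begins: read the wrist's pose just before it. calibration takes no time and is no camera call; for the wrist camera it gives the pose at the moment of the call.
- r.hand_in(): hands the job in; it is judged then, once.
The state is a dict: "clock": time; "joints": joint angles; "joint_velocities": joint speeds; "joint_torque": joint torques, N m; "tcp_pos": TCP position; "ee_rot": TCP orientation; "wrist_force": force on the tool from outside, world axes, zero at the start; "moment": the same for the moment, N m; "grip_width": opening from 0.0 (shut) to 1.0 (fully open); "gripper_force": force on a finger pad.
Only numpy, scipy, OpenCV 4.12 (cv2) and the standard library are available. Lean on these libraries where they do the work, as an engineer would, in place of code of your own. Each camera call takes 0.05 s, during which the arm holds its last target. There are 200 camera calls.

### The job

The small-parts case on the bench stands with its lid leaning open. Tip the lid forward from behind with a fingertip, catch it on a finger while it is still well up, and let it down on that finger until it lies fully shut, without letting it drop or bang. Only touch the lid, do not pinch it between the fingers; do not lift or shift the case or disturb the other things on the bench, and finish clear of everything.

Things in the scene. Friction and masses are not known exactly. Their poses are not given: they have to be found in the camera images.
- case: Small-parts case: open black plastic box with eight compartments of glass eyes, bits and hardware, loose on the bench, about 1.6 kg. 130 mm deep (its x), 220 mm wide (its y), 55 mm high without the lid. Origin: centre of its underside; z up; its x axis points from the front wall to the hinge side; the front faces the robot's right or between that and the robot.
- lid (a joint): Lid hinge angle in rad: 0 = lid flat and shut on the case, pi/2 = upright, stop at 1.85 (leaning back, away from the case's front). No latch: the lid lies shut by its own weight. The hinge is slightly stiff: within about 0.15 rad of upright the lid may stand by itself; tipped further forward it falls freely.
- lid_hinge (a point): Point on the hinge axis at the middle of the lid's width, at the lid's underside, 65 mm behind the case's centre along its x axis and 55 mm above the bench. The axis runs along the case's y axis.
- lid_edge (a point): Middle of the lid's front edge, on its underside (facing the case's front side when open, down when shut). The lid is a grey-framed clear plate, 150 mm from hinge to this edge, 220 mm wide, 8 mm thick (on the other side of this point), 0.2 to 0.33 kg. Shut, its front 20 mm overhang the front wall as a full-width finger lip. Rules: lid_c0 = its underside, lid_c1 = its top.
- sprayer: White trigger spray bottle with a yellow head (reaching 66 mm out to its -x), 76 mm across, 238 mm high, loose, near the case. Origin: centre of its underside. To be left alone.
- tumbler: Steel drinking tumbler with a black cap, 84 mm across, 180 mm high, loose, near the case. Origin: centre of its underside. To be left alone.
- loop_tool: Wooden-handled clay loop tool, 165 mm long (its x), 28 mm wide, 22 mm high, lying behind the case. Origin: under its middle. To be left alone.
- sponge_tub: Small open clear tub with a round yellow sponge, 88 mm across, 45 mm high, behind the case. Origin: centre of its underside. To be left alone.

How it is judged:
On the way, in this order (a step that is already met when the one before it is completed fails the run):
1. the lid has come forward past upright and rests on the finger by its underside, still well up (between 0.25 and 1.4 rad), not falling (slower than 1 rad/s) (value of joint lid between 0.25 and 1.4 rad and velocity of joint lid above -1 rad/s and contact force between the fingers and lid_c0 above 0.15 N), for 0.1 s.
2. the lid is still carried on the finger by its underside just before it shuts (below 0.2 rad) (value of joint lid between 0.02 and 0.2 rad and velocity of joint lid above -1.2 rad/s and contact force between the fingers and lid_c0 above 0.15 N), for 0.05 s.
At the end, for the whole second after the job is handed in: The lid lies shut (within 0.02 rad, about 3 mm at the lip), the case stands flat within 20 mm of where it was, the other things within 15 mm of where they were, nothing is touched (value of joint lid below 0.02 rad and distance of case from where it was at the start of the episode below 0.02 m and angle between case's own z axis and vertical below 0.03 rad and linear speed of case below 0.02 m/s and distance of each of sprayer, tumbler, loop_tool, sponge_tub from where it was at the start of the episode below 0.015 m).
It fails at once if the lid drops or bangs shut: closing faster than 1.2 rad/s in the last 0.25 rad (value of joint lid below 0.25 rad and velocity of joint lid below -1.2 rad/s).
It fails at once if the lid is pinched: fingers press on its top and its underside at once (contact force between the fingers and lid_c0 above 1 N and contact force between the fingers and lid_c1 above 1 N).
It fails at once if the case is shoved more than 20 mm, or lifted or tipped (distance of case from where it was at the start of the episode above 0.02 m or height (world z) of case above 0.008 m or angle between case's own z axis and vertical above 0.06 rad).
It fails at once if another thing on the bench is disturbed (distance of any of sprayer, tumbler, loop_tool, sponge_tub from where it was at the start of the episode above 0.02 m or angle between any of sprayer, tumbler, loop_tool, sponge_tub's own z axis and vertical above 0.2 rad).
It also fails if it takes over 53 s, if anything falls off the work surface, if the arm or the gripper's body presses on something with over 40 N, if the wrist force passes 120 N, or if a joint passes its speed limit or range.

## Working session

There is one attempt and no reset: what is moved stays moved. The work goes in short steps, Python scripts to look and compute and a shell command to move; the robot and the scene stay as the last step left them, time stands still between calls to the robot, and variables do not carry over. Pictures are saved under pics/ and viewed, at most 10 in all, crops included, and the job is handed in when it is done.

```bash
mkdir -p pics; cat > h.py <<'E'
import numpy as np, cv2
from station import r
def snap(n,f):
    c=r.calibration(n); im,d=r.snapshot(n); cv2.imwrite('pics/'+f+'.png',im[:,:,::-1]); np.savez('pics/'+f+'.npz',im=im,d=d,**{k:c[k] for k in c}); return im,d,c
def pts(d,c):
    v,u=np.mgrid[:d.shape[0],:d.shape[1]]
    K=np.array([[c['fx'],0,c['cx']],[0,c['fy'],c['cy']],[0,0,1.]])
    q=cv2.undistortPoints(np.stack([u,v],-1).reshape(-1,1,2).astype(float),K,np.array([float(c['k1']),0,0,0])).reshape(*d.shape,2)
    P=np.concatenate([q*d[...,None],d[...,None]],-1)
    T=np.array(c['T']); return P@T[:3,:3].T+T[:3,3]
E
python3 - <<'E'
from h import *
for n in('scene','top'): 
    im,d,c=snap(n,n); print(n,np.round(c['T'],3).tolist(),c['fx'],c['k1'])
print(r.state())
a=cv2.imread('pics/scene.png');b=cv2.imread('pics/top.png')
E
```

```text
scene [[-0.216, 0.795, -0.566, 1.258], [0.976, 0.179, -0.122, 0.22], [0.004, -0.579, -0.815, 0.946], [0.0, 0.0, 0.0, 1.0]] 462.7089788299737 -0.19031856859945748
top [[0.011, -0.987, 0.159, 0.486], [-1.0, -0.012, -0.007, 0.099], [0.009, -0.159, -0.987, 0.912], [0.0, 0.0, 0.0, 1.0]] 450.57851536460083 -0.06352574271554692
{'clock': 0.1, 'joints': array([-1.53129799e+00,  1.81454433e-01,  1.60788940e+00, -4.46475153e-05,
        1.35380169e+00, -2.06303005e-01]), 'joint_velocities': array([ 0.00137811, -0.00274864, -0.00386308, -0.0002785 , -0.0002057 ,
       -0.00118795]), 'joint_torque': array([ 4.46145282e-05, -4.34818840e+01, -3.42698085e+01,  7.03133619e-02,
        3.39856662e-02, -3.73673981e-05]), 'tcp_pos': array([ 0.13989942, -0.55722866,  0.23791615]), 'ee_rot': array([-7.75551955e-04,  9.92456323e-01,  1.22596261e-01,  4.29607079e-05]), 'wrist_force': array([ 0.13408457, -0.09206402, -0.02711684]), 'moment': array([-0.02143739, -0.00352048,  0.00525078]), 'gripper_force': 0.0, 'grip_width': 0.9973808113575806}
```

View pics/scene.png

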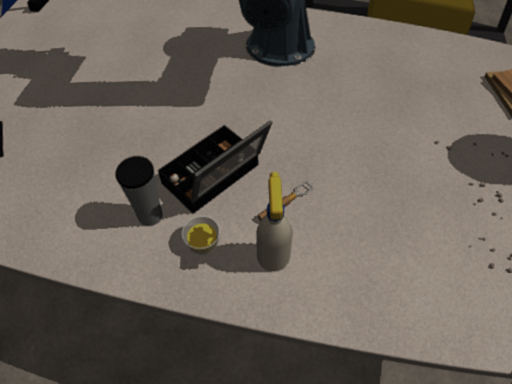

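View pics/top.png

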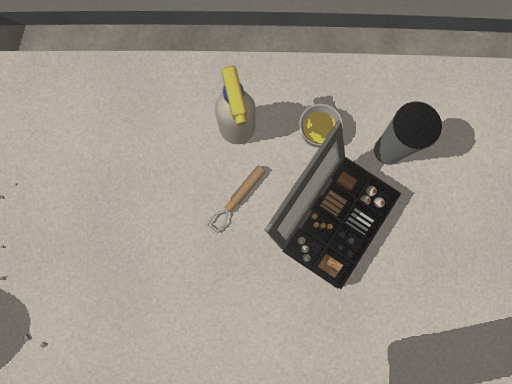

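The views show the case at about (343,223) in the top view. Its front faces lower-right, and the lid leans to the upper-left with its edge running from (269,230) to (340,125). The tumbler is at (410,130), the tub at (320,125), the sprayer at (236,110) and the loop tool at (237,200).

```bash
python3 - <<'E'
from h import *
z=np.load('pics/top.npz'); d=z['d'];P=pts(d,z); im=z['im']
def ray(u,v,h):
    K=np.array([[z['fx'],0,z['cx']],[0,z['fy'],z['cy']],[0,0,1.]])
    q=cv2.undistortPoints(np.array([[[u,v]]],float),K,np.array([float(z['k1']),0,0,0])).ravel()
    w=z['T'][:3,:3]@np.r_[q,1]; o=z['T'][:3,3]; return o+w*(h-o[2])/w[2]
for n,u,v in [('FR',400,195),('FL',344,288),('BL',284,250),('BR',344,158)]: print(n,ray(u,v,.055).round(3))
for u,v in [(269,230),(272,228),(340,127),(305,180),(320,190)]: print(u,v,P[v,u].round(3))
# objects above bench
X=P.reshape(-1,3); ok=(d.ravel()>0)
m=(P[...,2]>0.012)&(d>0)&(P[...,0]>0.25)
n,l,s,c=cv2.connectedComponentsWithStats(m.astype(np.uint8))
for i in range(1,n):
    if s[i,4]>60:
        Q=P[l==i]; print(s[i],Q.min(0).round(3),Q.max(0).round(3))
# case: fit rim
m=(abs(P[...,2]-.055)<.006)&(P[...,0]>.3)&(P[...,1]<.1)&(P[...,1]>-.25)&(im.max(-1)<60)
box=cv2.minAreaRect((P[m][:,:2]*1000).astype(np.float32)); print(box)
for nm in ('scene',):
    z2=np.load('pics/scene.npz'); P2=pts(z2['d'],z2)
    np.set_printoptions(suppress=True)
    m=(z2['d']>0)&(P2[...,2]>0.012)&(P2[...,0]>.25)&(P2[...,0]<1)&(abs(P2[...,1])<.5)
    n,l,s,c=cv2.connectedComponentsWithStats(m.astype(np.uint8))
    for i in range(1,n):
        if s[i,4]>60:
            Q=P2[l==i]; print(s[i],Q.min(0).round(3),Q.max(0).round(3))
    for u,v in [(268,127),(198,194),(195,183),(230,162)]: print(u,v,P2[v,u].round(3))
E
```

```text
FR [ 0.625 -0.186  0.055]
FL [ 0.447 -0.073  0.055]
BL [0.516 0.04  0.055]
BR [ 0.697 -0.078  0.055]
269 230 [0.543 0.073 0.197]
272 228 [0.546 0.068 0.189]
340 127 [ 0.718 -0.045  0.186]
305 180 [0.626 0.014 0.185]
320 190 [ 0.63  -0.028  0.069]
[ 215   66   40   78 2139] [0.707 0.099 0.012] [0.802 0.172 0.241]
[ 375  101   67   63 2688] [ 0.686 -0.223  0.013] [ 0.77  -0.139  0.184]
[ 264  103  137  187 7819] [ 0.445 -0.187  0.012] [0.814 0.081 0.204]
[225 165  40  48 539] [0.592 0.078 0.012] [0.69  0.155 0.025]
[336 171  21  19 228] [ 0.641 -0.108  0.012] [ 0.678 -0.069  0.028]
[326 191  21  17 130] [ 0.605 -0.089  0.012] [ 0.638 -0.048  0.017]
[374 197  11  11  96] [ 0.606 -0.164  0.014] [ 0.626 -0.144  0.028]
[322 199  19  14  65] [ 0.595 -0.076  0.012] [ 0.621 -0.04   0.017]
[318 254  25  24 316] [ 0.466 -0.078  0.012] [ 0.511 -0.03   0.02 ]
((603.774658203125, -92.7049560546875), (132.60842895507812, 293.64044189453125), 56.64779281616211)
[ 239    0   56   32 1426] [ 0.254 -0.055  0.252] [0.299 0.078 0.351]
[ 158  120  115   92 4601] [ 0.449 -0.185  0.012] [0.728 0.085 0.204]
[ 115  155   47   69 2087] [ 0.687 -0.219  0.012] [ 0.774 -0.137  0.186]
[ 256  172   57   98 2497] [0.554 0.081 0.012] [0.815 0.195 0.243]
[ 182  216   38   38 1110] [ 0.727 -0.074  0.012] [0.816 0.013 0.048]
268 127 [0.551 0.077 0.185]
198 194 [ 0.693 -0.056  0.079]
195 183 [ 0.722 -0.044  0.163]
230 162 [0.626 0.005 0.131]
```

```bash
cat > goal.py <<'E'
# prints scaled dp / angular needed to reach a pose given in case terms:
# a=forward along ex from case centre, s=along ey, z height, tilt(deg) tool tip toward +ex
import sys; from h import *
from scipy.spatial.transform import Rotation as R
C=np.array([.571,-.074,0]); th=np.radians(57); ex=np.array([np.cos(th),np.sin(th),0]); ey=np.array([-ex[1],ex[0],0]); ez=np.array([0,0,1.])
def where():
    s=r.state(); q=s['ee_rot']; return s,R.from_quat(q[[1,2,3,0]]),s['tcp_pos']
def show():
    s,Rt,p=where(); d=p-C; t=Rt.as_matrix()
    print('t%.2f case(a,s,z)mm'%s['clock'],np.round([d@ex*1e3,d@ey*1e3,p[2]*1e3],1),'z-axis in case',np.round([t[:,2]@ex,t[:,2]@ey,t[2,2]],3),'y',np.round([t[:,1]@ex,t[:,1]@ey],3),'F(case)',np.round([s['wrist_force']@ex,s['wrist_force']@ey,s['wrist_force'][2]],2),'grip',round(s['grip_width'],3),'j',np.round(s['joints'],2))
def goal(a,s_,z,tilt):
    s,Rt,p=where(); t=np.radians(tilt)
    G=R.from_rotvec(-t*ey)*R.from_matrix(np.stack([ey,ex,-ez],1))
    print('goal',a,s_,z,tilt,'dp',np.round(Rt.inv().apply(C+(a*ex+s_*ey)*1e-3+ez*z*1e-3-p)/.25,3),'ang',np.round((Rt.inv()*G).as_rotvec()/1.5,3))
if __name__=='__main__':
    show(); v=list(map(float,sys.argv[1:]))
    for i in range(0,len(v),4): goal(*v[i:i+4])
E
python3 -m crank '{"dp":[[0,0,-0.25],[0,0,-0.52],[0.2,-0.15,-0.52],[0.4,-0.31,-0.52],[0.6,-0.46,-0.52],[0.79,-0.62,-0.52],[0.79,-0.62,-0.52]],"angular":[[0,0,0],[0,0,-0.1],[0,0,-0.2],[0,0,-0.3],[0,0,-0.4],[0,0,-0.516],[0,0,-0.516]]}'
python3 -m crank '{"dp":[[0.2,0.02,0],[0.4,0.04,0],[0.6,0.06,0],[0.8,0.08,0],[0.99,0.1,0],[0.99,0.1,0]],"angular":[[0,0,-0.1],[0,0,-0.2],[0,0,-0.3],[0,0,-0.4],[0,0,-0.516],[0,0,-0.516]]}'
python3 goal.py 106 30 330 0
```

```text
clock: 0.98
tcp_pos: [0.2957, -0.3563, 0.3689]
ee_rot: [0.0, 0.871, 0.491, 0.0]
wrist_force: [-0.0, -0.5, 0.4]
grip_width: 0.998
gripper_force: 0.0
clock: 1.72
tcp_pos: [0.4456, -0.1603, 0.3683]
ee_rot: [-0.0, 0.623, 0.782, 0.0]
wrist_force: [0.6, -0.1, -0.3]
grip_width: 0.999
gripper_force: 0.0
t1.73 case(a,s,z)mm [-140.6   58.2  368.3] z-axis in case [ 0.     0.001 -1.   ] y [ 0.719 -0.695] F(case) [ 0.26 -0.58 -0.26] grip 0.999 j [-0.6  -0.13  1.67  0.    1.61 -0.82]
goal 106.0 30.0 330.0 0.0 dp [0.605 0.788 0.153] ang [-0.    -0.001 -0.512]
```

```bash
python3 -m crank '{"dp":[[0.12,0.16,0],[0.24,0.32,0],[0.36,0.48,0],[0.48,0.64,0],[0.605,0.788,0],[0.605,0.788,0.15],[0.605,0.788,0.15]],"angular":[[0,0,-0.1],[0,0,-0.2],[0,0,-0.3],[0,0,-0.4],[0,0,-0.512],[0,0,-0.512],[0,0,-0.512]]}'
python3 - <<'E'
from goal import *
im,d,c=snap('wrist','wrist1'); P=pts(d,c)-C
show()
Q=np.stack([P@ex,P@ey,P[...,2]],-1)*1e3
m=(d>0)&(Q[...,2]>180)&(abs(Q[...,1])<130)&(Q[...,2]<225)&(Q[...,0]<150)&(Q[...,0]>60)
q=Q[m]; print(len(q))
if len(q):
  print(np.percentile(q,[1,25,50,75,99],axis=0).round(1))
  for s in (-90,-50,0,50,90):
    k=abs(q[:,1]-s)<10
    if k.sum(): print(s,q[k].min(0).round(1),q[k].max(0).round(1))
E
```

```text
clock: 2.6
tcp_pos: [0.6019, 0.028, 0.3274]
ee_rot: [-0.004, 0.287, 0.958, -0.001]
wrist_force: [-0.5, -0.3, -0.2]
grip_width: 0.999
gripper_force: 0.0
t2.65 case(a,s,z)mm [102.6  28.9 329.7] z-axis in case [-0.002  0.003 -1.   ] y [ 1.    -0.007] F(case) [ 0.67 -0.69  0.83] grip 0.999 j [-0.15  0.19  1.42 -0.    1.54 -1.14]
3130
[[104.4 -72.3 180.9]
 [107.4 -18.4 191.4]
 [110.5  28.5 197.2]
 [113.7  70.5 198.2]
 [116.9 106.9 199.7]]
-90 [104.3 -80.5 182.7] [104.3 -80.5 182.7]
-50 [103.5 -60.  180.1] [116.1 -40.1 199.6]
0 [103.8  -9.9 180.2] [116.6  10.  200.2]
50 [104.1  40.  180. ] [117.1  60.  200.6]
90 [104.3  80.  180.1] [116.9 100.  200. ]
```

View pics/wrist1.png

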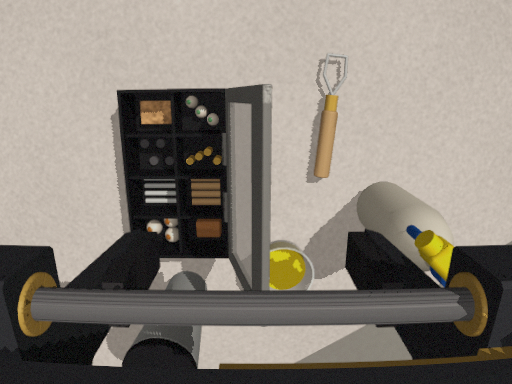

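Wrist view: the lid frame runs vertically at columns 228–270, parallel to the fingers' pads, and the fingers sit either side of it. The sprayer (420,230) and tub (285,270) are clear of both. I'll straddle the lid with the open gripper, with one finger behind to tip and one in front to catch.

```bash
python3 -m crank '{"dp":[[0,0.03,0.1],[0,0.03,0.22],[0,0.03,0.34],[0,0.03,0.46],[0,0.03,0.6],[0,0.03,0.6],[0,0.03,0.6]],"angular":[[0,0,0],[0,0,0],[0,0,0],[0,0,0],[0,0,0],[0,0,0],[0,0,0]]}'
python3 -m crank '{"dp":[[0,0,0],[0,0,0],[0,0,0],[0,0,0],[0,0,0],[0,0,0]],"angular":[[0,0,0],[0,0,0],[0,0,0],[0,0,0],[0,0,0],[0,0,0]]}' 0.5 5
python3 goal.py 70 30 178 0 24 30 178 0
```

```text
clock: 3.52
tcp_pos: [0.6087, 0.0347, 0.1837]
ee_rot: [0.002, 0.287, 0.958, 0.0]
wrist_force: [0.6, 0.1, 0.7]
grip_width: 0.998
gripper_force: 0.0
clock: 4.28
tcp_pos: [0.6074, 0.0358, 0.1811]
ee_rot: [-0.0, 0.286, 0.958, -0.0]
wrist_force: [-0.7, -0.9, 0.9]
grip_width: 0.503
gripper_force: 0.0
t4.28 case(a,s,z)mm [111.9  29.3 181.1] z-axis in case [-0.  0. -1.] y [ 1.    -0.004] F(case) [-1.1   0.13  0.94] grip 0.503 j [-0.14  0.31  1.57  0.    1.26 -1.13]
goal 70.0 30.0 178.0 0.0 dp [ 0.002 -0.168  0.013] ang [-0.    -0.    -0.003]
goal 24.0 30.0 178.0 0.0 dp [ 0.001 -0.352  0.013] ang [-0.    -0.    -0.003]
```

```bash
python3 -m crank '{"dp":[[0,-0.02,0],[0,-0.05,0],[0,-0.08,0],[0,-0.11,0],[0,-0.14,0],[0,-0.17,0],[0,-0.2,0],[0,-0.23,0],[0,-0.26,0],[0,-0.28,0],[0,-0.3,0],[0,-0.31,0]],"angular":[[0,0,0],[0,0,0],[0,0,0],[0,0,0],[0,0,0],[0,0,0],[0,0,0],[0,0,0],[0,0,0],[0,0,0],[0,0,0],[0,0,0]]}'
cat > lid.py <<'E'
from goal import *
import sys
im,d,c=snap(sys.argv[1],sys.argv[2]); P=pts(d,c)-C; show()
Q=np.stack([P@ex,P@ey,P[...,2]],-1)*1e3
# lid band: away from gripper in s
for lo,hi in ((-105,-40),(75,105)):
    m=(d>0)&(Q[...,1]>lo)&(Q[...,1]<hi)&(Q[...,2]>64)&(Q[...,2]<225)&(Q[...,0]<130)&(Q[...,0]>-110)
    q=Q[m]; 
    if len(q)>20:
        th=np.arctan2(q[:,2]-59,65-q[:,0]); rr=np.hypot(q[:,2]-59,65-q[:,0]); k=(rr>110)&(rr<160)
        print(lo,hi,len(q),k.sum(),'theta pct',np.percentile(th[k],[10,50,90]).round(3) if k.sum() else '', 'zmax',q[:,2].max().round(1))
E
python3 lid.py top top2
```

```text
clock: 5.78
tcp_pos: [0.5648, -0.0293, 0.1812]
ee_rot: [-0.0, 0.286, 0.958, -0.0]
wrist_force: [-1.2, 0.1, 0.2]
grip_width: 0.499
gripper_force: 0.0
t5.83 case(a,s,z)mm [ 34.   29.5 181.2] z-axis in case [-0.  0. -1.] y [ 1.    -0.004] F(case) [-0.02 -0.23 -0.48] grip 0.501 j [-0.26  0.22  1.69 -0.    1.24 -1.25]
75 105 341 125 theta pct [1.443 1.47  1.481] zmax 206.9
```

View pics/top2.png

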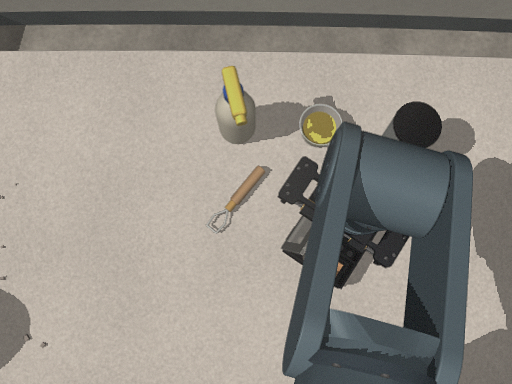

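The top view shows the arm straddling the lid (315,235), which is now near 1.45 rad. The other things are in place. I'll push a little further so it tips onto the front finger.

```bash
python3 -m crank '{"dp":[[0,-0.015,0],[0,-0.03,0],[0,-0.045,0],[0,-0.06,0],[0,-0.075,0],[0,-0.085,0],[0,-0.085,0],[0,-0.085,0],[0,-0.085,0]],"angular":[[0,0,0],[0,0,0],[0,0,0],[0,0,0],[0,0,0],[0,0,0],[0,0,0],[0,0,0],[0,0,0]]}'
python3 lid.py top top3; python3 lid.py wrist wrist3; python3 lid.py scene scene3
```

```text
clock: 6.95
tcp_pos: [0.5534, -0.0468, 0.1813]
ee_rot: [0.0, 0.286, 0.958, -0.0]
wrist_force: [-1.2, -1.8, 1.3]
grip_width: 0.501
gripper_force: 0.7
t7.00 case(a,s,z)mm [ 13.2  29.6 181.3] z-axis in case [-0. -0. -1.] y [ 1.    -0.004] F(case) [-1.59 -0.52  0.67] grip 0.502 j [-0.3   0.2   1.71 -0.    1.23 -1.29]
-105 -40 187 0 theta pct  zmax 85.0
75 105 639 41 theta pct [1.086 1.094 1.104] zmax 168.1
t7.05 case(a,s,z)mm [ 13.2  29.6 181.3] z-axis in case [-0. -0. -1.] y [ 1.    -0.004] F(case) [-0.84  0.4   0.84] grip 0.503 j [-0.3   0.2   1.71 -0.    1.23 -1.29]
-105 -40 2134 242 theta pct [1.09  1.096 1.101] zmax 176.1
75 105 7795 4077 theta pct [1.058 1.093 1.104] zmax 188.6
t7.10 case(a,s,z)mm [ 13.2  29.6 181.3] z-axis in case [-0. -0. -1.] y [ 1.    -0.004] F(case) [-2.31  0.16 -0.26] grip 0.5 j [-0.3   0.2   1.71 -0.    1.23 -1.29]
-105 -40 1595 438 theta pct [1.085 1.108 1.127] zmax 191.0
75 105 410 0 theta pct  zmax 148.4
```

The lid is caught on the front finger at about 1.08 rad, with pad contact. Next I'll work out the lowering poses.

```bash
cat > lower.py <<'E'
from goal import *
def lid(thd,tau,dl,g=44,extra=0):
    t=np.radians(tau); h=np.radians(thd)
    c=np.array([65-150*np.cos(h),55+150*np.sin(h)]); p=c+dl*np.array([np.sin(t),-np.cos(t)])+(g/2+extra)*np.array([np.cos(t),np.sin(t)])
    print('theta',thd,end=' '); goal(round(p[0],1),30,round(p[1],1),tau)
show()
for k in [(61.5,0,16),(58,5,17),(55,8,17),(50,13,17),(45,18,17),(40,22.5,17),(35,27,17),(30,31,17),(25,35,17),(20,38,17),(15,41,16),(10,44,15),(5,45,14),(2,45,14),(0,45,14),(-2,45,14)]: lid(*k)
E
python3 lower.py
```

```text
t7.10 case(a,s,z)mm [ 13.2  29.6 181.3] z-axis in case [-0. -0. -1.] y [ 1.    -0.004] F(case) [-2.31  0.16 -0.26] grip 0.5 j [-0.3   0.2   1.71 -0.    1.23 -1.29]
theta 61.5 goal 15.4 30 170.8 0 dp [0.002 0.009 0.042] ang [-0.     0.    -0.002]
theta 58 goal 8.9 30 167.2 5 dp [ 0.002 -0.017  0.056] ang [-0.058  0.    -0.002]
theta 55 goal 3.1 30 164.1 8 dp [ 0.001 -0.04   0.069] ang [-0.093  0.    -0.002]
theta 50 goal -6.2 30 158.3 13 dp [ 0.001 -0.078  0.092] ang [-0.151  0.    -0.002]
theta 45 goal -14.9 30 151.7 18 dp [ 0.001 -0.112  0.118] ang [-0.21   0.    -0.002]
theta 40 goal -23.1 30 144.1 22.5 dp [ 0.001 -0.145  0.149] ang [-0.262  0.001 -0.002]
theta 35 goal -30.6 30 135.9 27 dp [ 0.001 -0.175  0.182] ang [-0.314  0.001 -0.002]
theta 30 goal -37.3 30 126.8 31 dp [ 0.001 -0.202  0.218] ang [-0.361  0.001 -0.002]
theta 25 goal -43.2 30 117.1 35 dp [ 0.001 -0.226  0.257] ang [-0.407  0.001 -0.002]
theta 20 goal -48.2 30 106.5 38 dp [ 0.001 -0.246  0.299] ang [-0.442  0.001 -0.002]
theta 15 goal -52.8 30 96.2 41 dp [ 0.001 -0.264  0.34 ] ang [-0.477  0.001 -0.002]
theta 10 goal -56.5 30 85.5 44 dp [ 0.001 -0.279  0.383] ang [-0.512  0.001 -0.002]
theta 5 goal -59.0 30 73.7 45 dp [ 0.001 -0.289  0.43 ] ang [-0.524  0.001 -0.002]
theta 2 goal -59.5 30 65.9 45 dp [ 0.001 -0.291  0.462] ang [-0.524  0.001 -0.002]
theta 0 goal -59.5 30 60.7 45 dp [ 0.001 -0.291  0.482] ang [-0.524  0.001 -0.002]
theta -2 goal -59.5 30 55.4 45 dp [ 0.001 -0.291  0.504] ang [-0.524  0.001 -0.002]
```

```bash
python3 -m crank '{"dp":[[0,0,0.02],[0,0,0.042],[0,-0.008,0.05],[0,-0.02,0.058],[0,-0.03,0.064],[0,-0.04,0.069],[0,-0.06,0.08],[0,-0.078,0.092],[0,-0.095,0.105],[0,-0.112,0.118],[0,-0.112,0.118],[0,-0.112,0.118]],"angular":[[0,0,0],[0,0,0],[-0.03,0,0],[-0.058,0,0],[-0.075,0,0],[-0.093,0,0],[-0.12,0,0],[-0.151,0,0],[-0.18,0,0],[-0.21,0,0],[-0.21,0,0],[-0.21,0,0]]}'
python3 lid.py wrist wrist4; python3 lid.py scene scene4;python3 lower.py
```

```text
clock: 8.6
tcp_pos: [0.5379, -0.0702, 0.1517]
ee_rot: [0.045, 0.282, 0.946, 0.15]
wrist_force: [-2.4, -0.8, -0.2]
grip_width: 0.502
gripper_force: 0.9
t8.65 case(a,s,z)mm [-14.7  29.8 151.8] z-axis in case [ 0.309 -0.001 -0.951] y [ 0.951 -0.003] F(case) [-2.45  1.63  0.37] grip 0.5 j [-0.53  0.15  1.86  0.35  1.14 -1.68]
-105 -40 1871 38 theta pct [0.814 0.817 0.819] zmax 145.9
75 105 8380 4598 theta pct [0.777 0.812 0.822] zmax 164.7
t8.70 case(a,s,z)mm [-14.6  29.8 151.9] z-axis in case [ 0.309 -0.001 -0.951] y [ 0.951 -0.003] F(case) [-0.53  1.43 -0.26] grip 0.499 j [-0.53  0.15  1.86  0.35  1.14 -1.68]
-105 -40 1648 410 theta pct [0.809 0.83  0.853] zmax 166.1
75 105 585 81 theta pct [0.819 0.837 0.86 ] zmax 155.3
t8.70 case(a,s,z)mm [-14.6  29.8 151.9] z-axis in case [ 0.309 -0.001 -0.951] y [ 0.951 -0.003] F(case) [-0.53  1.43 -0.26] grip 0.499 j [-0.53  0.15  1.86  0.35  1.14 -1.68]
theta 61.5 goal 15.4 30 170.8 0 dp [ 0.001  0.137 -0.035] ang [ 0.21   0.    -0.002]
theta 58 goal 8.9 30 167.2 5 dp [ 0.001  0.108 -0.029] ang [ 0.151  0.    -0.002]
theta 55 goal 3.1 30 164.1 8 
[... 449 characters left out ...]
7] ang [-0.151  0.001 -0.002]
theta 25 goal -43.2 30 117.1 35 dp [ 0.    -0.152  0.097] ang [-0.198  0.001 -0.002]
theta 20 goal -48.2 30 106.5 38 dp [ 0.    -0.184  0.131] ang [-0.233  0.001 -0.002]
theta 15 goal -52.8 30 96.2 41 dp [ 0.    -0.214  0.165] ang [-0.267  0.001 -0.002]
theta 10 goal -56.5 30 85.5 44 dp [ 0.    -0.242  0.201] ang [-0.302  0.001 -0.002]
theta 5 goal -59.0 30 73.7 45 dp [ 0.    -0.266  0.242] ang [-0.314  0.001 -0.002]
theta 2 goal -59.5 30 65.9 45 dp [ 0.    -0.277  0.271] ang [-0.314  0.001 -0.002]
theta 0 goal -59.5 30 60.7 45 dp [ 0.    -0.284  0.291] ang [-0.314  0.001 -0.002]
theta -2 goal -59.5 30 55.4 45 dp [ 0.    -0.29   0.311] ang [-0.314  0.001 -0.002]
```

View pics/wrist4.png

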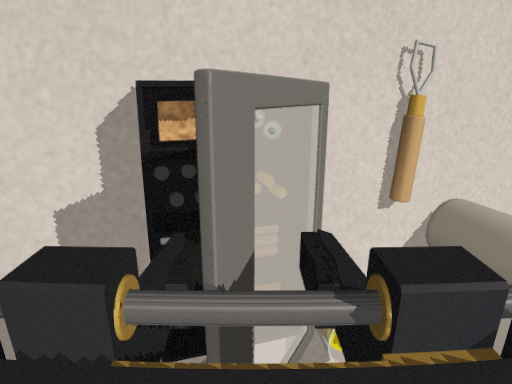

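The wrist view shows the lid's front frame (200–250, 70–340) resting on the left (front) finger and the right finger clear of its top. The pose model matches, so I'll carry on down.

```bash
python3 -m crank '{"dp":[[0,-0.02,0.009],[0,-0.042,0.019],[0,-0.061,0.03],[0,-0.081,0.041],[0,-0.1,0.054],[0,-0.118,0.067],[0,-0.135,0.082],[0,-0.152,0.097],[0,-0.168,0.114],[0,-0.184,0.131],[0,-0.199,0.148],[0,-0.214,0.165]],"angular":[[-0.026,0,0],[-0.052,0,0],[-0.078,0,0],[-0.105,0,0],[-0.128,0,0],[-0.151,0,0],[-0.175,0,0],[-0.198,0,0],[-0.215,0,0],[-0.233,0,0],[-0.25,0,0],[-0.267,0,0]]}'
python3 lid.py wrist wrist5; python3 lid.py scene scene5;python3 lower.py|tail -6
```

```text
clock: 10.2
tcp_pos: [0.5171, -0.1022, 0.0956]
ee_rot: [0.1, 0.268, 0.897, 0.336]
wrist_force: [-0.1, -1.0, -1.6]
grip_width: 0.502
gripper_force: 0.5
t10.25 case(a,s,z)mm [-53.5  30.2  94.7] z-axis in case [ 0.658 -0.002 -0.753] y [ 0.753 -0.004] F(case) [-1.11 -0.46 -2.39] grip 0.497 j [-0.84  0.32  1.96  0.75  1.2  -2.23]
-105 -40 2193 46 theta pct [0.269 0.272 0.275] zmax 91.4
75 105 9679 4999 theta pct [0.239 0.268 0.276] zmax 98.3
t10.30 case(a,s,z)mm [-53.4  30.1  95. ] z-axis in case [ 0.657 -0.002 -0.754] y [ 0.754 -0.005] F(case) [-1.03  0.14 -1.2 ] grip 0.502 j [-0.84  0.32  1.96  0.75  1.2  -2.23]
-105 -40 1435 351 theta pct [0.25  0.27  0.289] zmax 99.1
75 105 582 128 theta pct [0.253 0.274 0.295] zmax 98.9
theta 15 goal -52.8 30 96.2 41 dp [-0.     0.005 -0.002] ang [ 0.001  0.001 -0.003]
theta 10 goal -56.5 30 85.5 44 dp [-0.    -0.034  0.021] ang [-0.034  0.002 -0.003]
theta 5 goal -59.0 30 73.7 45 dp [-0.001 -0.073  0.05 ] ang [-0.046  0.002 -0.003]
theta 2 goal -59.5 30 65.9 45 dp [-0.001 -0.095  0.072] ang [-0.046  0.002 -0.003]
theta 0 goal -59.5 30 60.7 45 dp [-0.001 -0.108  0.087] ang [-0.046  0.002 -0.003]
theta -2 goal -59.5 30 55.4 45 dp [-0.001 -0.122  0.103] ang [-0.046  0.002 -0.003]
```

View pics/wrist5.png

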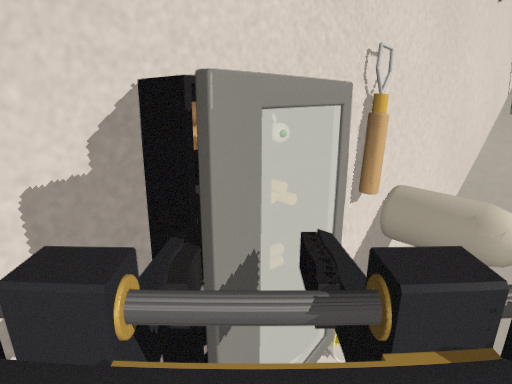

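View pics/scene5.png

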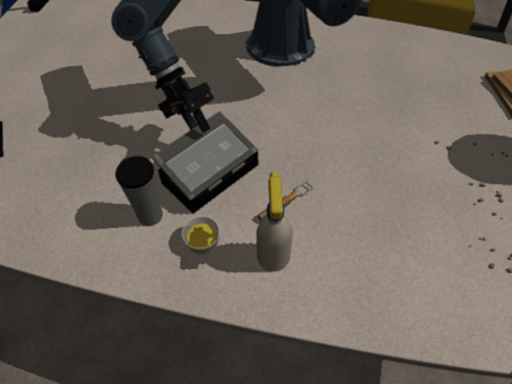

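The lid lies at about 0.27 rad on the front finger. In the scene view the fingers are at the lip (205,125), and the tumbler (140,190), tub (200,235), tool and sprayer are untouched. I'll take it down slowly from here.

```bash
python3 -m crank '{"dp":[[0,-0.008,0.005],[0,-0.017,0.01],[0,-0.026,0.015],[0,-0.034,0.021],[0,-0.044,0.028],[0,-0.054,0.035],[0,-0.064,0.043],[0,-0.073,0.05],[0,-0.08,0.056],[0,-0.086,0.062],[0,-0.086,0.062],[0,-0.086,0.062]],"angular":[[-0.008,0,0],[-0.017,0,0],[-0.026,0,0],[-0.034,0,0],[-0.038,0,0],[-0.042,0,0],[-0.046,0,0],[-0.046,0,0],[-0.046,0,0],[-0.046,0,0],[-0.046,0,0],[-0.046,0,0]]}'
python3 lid.py wrist wrist6; python3 lid.py scene scene6;python3 lower.py|tail -4
```

```text
clock: 11.8
tcp_pos: [0.5138, -0.1072, 0.0701]
ee_rot: [0.109, 0.264, 0.886, 0.366]
wrist_force: [0.1, -0.2, -2.0]
grip_width: 0.501
gripper_force: 0.7
t11.85 case(a,s,z)mm [-59.   29.8  70.2] z-axis in case [ 0.706 -0.003 -0.708] y [ 0.708 -0.003] F(case) [-0.45  0.08 -2.76] grip 0.503 j [-0.88  0.41  1.95  0.81  1.21 -2.34]
-105 -40 483 51 theta pct [0.069 0.073 0.076] zmax 68.4
75 105 8437 5069 theta pct [0.059 0.069 0.076] zmax 70.1
t11.90 case(a,s,z)mm [-59.   29.9  70.2] z-axis in case [ 0.706 -0.003 -0.708] y [ 0.708 -0.003] F(case) [-0.36  0.02 -1.98] grip 0.495 j [-0.88  0.41  1.95  0.81  1.21 -2.34]
-105 -40 834 297 theta pct [0.062 0.079 0.096] zmax 74.6
75 105 399 117 theta pct [0.064 0.083 0.098] zmax 73.5
theta 5 goal -59.0 30 73.7 45 dp [ 0.    0.01 -0.01] ang [-0.001  0.002 -0.002]
theta 2 goal -59.5 30 65.9 45 dp [ 0.    -0.014  0.011] ang [-0.001  0.002 -0.002]
theta 0 goal -59.5 30 60.7 45 dp [ 0.    -0.028  0.025] ang [-0.001  0.002 -0.002]
theta -2 goal -59.5 30 55.4 45 dp [ 0.001 -0.043  0.04 ] ang [-0.001  0.002 -0.002]
```

```bash
python3 -m crank '{"dp":[[0,-0.005,0.005],[0,-0.01,0.01],[0,-0.015,0.015],[0,-0.02,0.02],[0,-0.025,0.025],[0,-0.03,0.03],[0,-0.034,0.034],[0,-0.034,0.034],[0,-0.06,0.01],[0,-0.1,-0.03],[0,-0.14,-0.07],[0,-0.18,-0.11]],"angular":[[0,0,0],[0,0,0],[0,0,0],[0,0,0],[0,0,0],[0,0,0],[0,0,0],[0,0,0],[0,0,0],[0,0,0],[0,0,0],[0,0,0]]}'
python3 lid.py wrist wrist7; python3 lid.py scene scene7; python3 goal.py -150 30 100 45 -190 30 250 0
```

```text
clock: 13.4
tcp_pos: [0.4851, -0.1513, 0.0578]
ee_rot: [0.109, 0.264, 0.885, 0.366]
wrist_force: [0.6, 0.3, -0.2]
grip_width: 0.5
gripper_force: 0.0
t13.45 case(a,s,z)mm [-113.    29.4   57.8] z-axis in case [ 0.706 -0.005 -0.708] y [ 0.708 -0.003] F(case) [-1.15 -0.66  0.11] grip 0.503 j [-0.99  0.44  1.94  0.75  1.24 -2.41]
75 105 90 52 theta pct [0.036 0.04  0.044] zmax 64.6
t13.50 case(a,s,z)mm [-112.1   29.3   57.8] z-axis in case [ 0.706 -0.005 -0.708] y [ 0.708 -0.004] F(case) [ 0.54 -0.33  0.24] grip 0.5 j [-0.98  0.44  1.94  0.76  1.24 -2.41]
-105 -40 330 148 theta pct [0.04  0.05  0.062] zmax 70.1
75 105 193 73 theta pct [0.039 0.054 0.069] zmax 70.1
t13.50 case(a,s,z)mm [-112.1   29.3   57.8] z-axis in case [ 0.706 -0.005 -0.708] y [ 0.708 -0.004] F(case) [ 0.54 -0.33  0.24] grip 0.5 j [-0.98  0.44  1.94  0.76  1.24 -2.41]
goal -150.0 30.0 100.0 45.0 dp [ 0.002  0.012 -0.226] ang [-0.001  0.003 -0.003]
goal -190.0 30.0 250.0 0.0 dp [ 0.     0.322 -0.764] ang [ 0.523  0.002 -0.004]
```

View pics/wrist7.png

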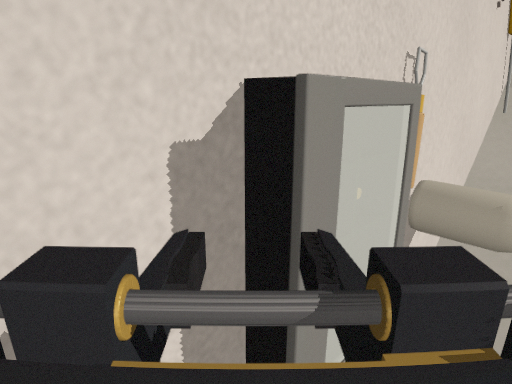

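The lid lies flat on the case (300–420, 75–360) and the front finger is off it. I'll back out along the tool axis and check.

```bash
python3 -m crank '{"dp":[[0,0,-0.1],[0,0,-0.25],[0,0,-0.4],[0,0,-0.55],[0,0,-0.7],[0,0,-0.7],[0,0,-0.7]],"angular":[[0,0,0],[0,0,0],[0,0,0],[0,0,0],[0,0,0],[0,0,0],[0,0,0]]}'
python3 - <<'E'
from goal import *
z0=np.load('pics/scene.npz'); im,d,c=snap('scene','scene8'); show(); P=pts(d,c)-C
Q=np.stack([P@ex,P@ey,P[...,2]],-1)*1e3
m=(d>0)&(abs(Q[...,1])<105)&(Q[...,0]>-83)&(Q[...,0]<75)&(Q[...,2]>40)
q=Q[m]; A=np.c_[q[:,0],q[:,1],np.ones(len(q))]; print('plane z',np.linalg.lstsq(A,q[:,2],rcond=None)[0].round(4),len(q))
m=(d>0)&(Q[...,2]>50)&(Q[...,2]<75)&(Q[...,0]>-120)&(Q[...,0]<110)&(abs(Q[...,1])<140)
print('lid rect',cv2.minAreaRect(Q[m][:,:2].astype(np.float32)))
P0=pts(z0['d'],z0)
for n,lo,hi in(('tumbler',(.66,-.25),(.8,-.12)),('tub',(.715,-.09),(.83,.02)),('spray+tool',(.55,.09),(.83,.2))):
    f=lambda P:P[(P[...,0]>lo[0])&(P[...,0]<hi[0])&(P[...,1]>lo[1])&(P[...,1]<hi[1])&(P[...,2]>.012)&(P[...,2]<.25)].mean(0).round(4)
    print(n,f(P0),f(P+C))
E
```

```text
clock: 14.38
tcp_pos: [0.4179, -0.2525, 0.1808]
ee_rot: [0.109, 0.264, 0.885, 0.367]
wrist_force: [0.2, -0.7, -0.2]
grip_width: 0.502
gripper_force: 0.0
t14.43 case(a,s,z)mm [-232.7   31.4  180.6] z-axis in case [ 0.707 -0.001 -0.707] y [ 0.707 -0.004] F(case) [ 0.22  0.13 -0.19] grip 0.498 j [-1.2   0.27  1.84  0.61  1.57 -2.36]
plane z [-2.24000e-02  2.40000e-03  6.21988e+01] 4172
lid rect ((-0.4556884765625, -1.1474075317382812), (223.06991577148438, 163.6328887939453), 89.72911834716797)
tumbler [ 0.7421 -0.1665  0.1348] [ 0.7417 -0.1663  0.1342]
tub [ 0.7627 -0.033   0.0434] [ 0.767  -0.0321  0.0301]
spray+tool [0.7769 0.141  0.1342] [0.7772 0.141  0.1343]
```

View pics/scene8.png

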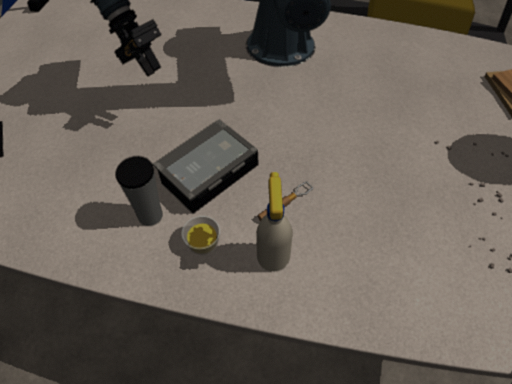

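```bash
python3 - <<'E'
from goal import *
for n in('scene','top','top'):
    im,d,c=snap(n,n+'9'); P=pts(d,c)-C; Q=np.stack([P@ex,P@ey,P[...,2]],-1)*1e3
    for a in(-78,-70,-60,-40,0,30,50,58): 
        m=(d>0)&(abs(Q[...,0]-a)<4)&(abs(Q[...,1])<100)&(Q[...,2]>40); print(n,a,np.median(Q[m][:,2]).round(1),m.sum(),end=' | ')
    for a0,a1 in((-160,-110),(110,150)):
        m=(d>0)&(Q[...,0]>a0)&(Q[...,0]<a1)&(abs(Q[...,1])<60)&(Q[...,2]<12); print('bench',a0,np.median(Q[m][:,2]).round(1),m.sum())
E
```

```text
scene -78 63.6 135 | scene -70 64.2 185 | scene -60 64.4 182 | scene -40 61.8 198 | scene 0 61.5 202 | scene 30 61.7 201 | scene 50 61.9 200 | scene 58 63.9 188 | bench -160 1.0 354
bench 110 0.5 660
top -78 63.3 448 | top -70 63.3 442 | top -60 63.2 448 | top -40 60.7 439 | top 0 60.8 432 | top 30 60.7 436 | top 50 61.7 432 | top 58 63.1 432 | bench -160 -0.2 1455
bench 110 -0.5 1111
top -78 63.2 450 | top -70 63.2 433 | top -60 63.3 442 | top -40 60.9 444 | top 0 60.8 442 | top 30 60.7 436 | top 50 61.5 427 | top 58 63.3 436 | bench -160 -0.3 1447
bench 110 -0.4 1115
```

The lid frame is level at 63 mm at both the front and the hinge, so it is fully shut and everything is clear.

```bash
python3 -c "
from station import r
print(r.hand_in())"
```

```text
the job is handed in; nothing more can be done
None
```

The lid was tipped forward, caught on the front finger at about 1.08 rad and let down on it until fully shut; the case and the other things look unmoved in the camera images, the arm is clear of everything, and the job is handed in (no verdict was returned).

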